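# Set up the folding waste tray and clear the used dishes down the discard chute

### The arm

A 6-joint arm with a two-finger parallel gripper is mounted at the origin on a cart in front of the work surface, level with it; the furniture and walls round the work are solid. World frame = base frame: x ahead of the robot, y to its left, z up, the work surface at z = 0. Lengths are in mm, angles in rad, forces in N, time in s.
With the tool pointing down it reaches from about 350 to 925 mm from the base axis. Payload 6.4 kg.
Tool frame: the origin (TCP) lies at the very end of the fingers, on their centre line; the grasp point (between the pads) lies 19 mm behind it; z points along the fingers, y is the line along which they close (so a half turn about z gives the same grasp; the last joint's range is limited). The gripper opens to 94 mm and grips with 3 to 60 N. Pads are 16 mm wide; open, the fingers measure 119 mm over their backs; the gripper's body (75 mm by 177 mm) begins 78 mm behind the grasp point.
Start: joints at [1.069, 0.245, 1.558, -0, 1.339, -0.174], TCP at [209.272, 615.401, 176.755] pointing down, gripper open.
Joint ranges: [-3.13, 3.13], [-1.02, 2.26], [0.13, 2.54], [-0.95, 4.09], [0.21, 2.88], [-2.74, 2.74]. Speed limits (rad/s): [2.57, 2.57, 3.14, 3.14, 3.14, 3.14].

### API

Orientations are given as a rotation vector (axis times angle).
In Python, from cell import env, optics gives the robot as it stands.
- The arm moves only by the tool step_arm, never from a script. Its arguments are lists of equal length, an entry for each row: "slide": the shift along the tool's x, y, z in mm, a list of three; "twist": the turn about the tool's z in rad. A call has 1 to 20 rows; each row shifts and turns the commanded pose from where the row before left it, along the tool's axes as they then stand; what a row does not reach is not made up. A row lasts 1/8 s, in which the tool goes at most 62.5 mm and 10.7 degrees, less where a joint would pass 70% of its speed; a pose out of reach is approached as far as the arm can. A call with a gripper value outside its range is refused whole. "fingers" is the finger opening in mm, from 0 to 94, set as the call begins (left out, the last holds). The fingers move at their own pace and stop on an object; "squeeze" is the grip in N (left out, the last holds). Time passes only in rows, so rows that do not move let the fingers close. It gives the time, the measured TCP pose, the force, the opening and the grip force at its end, in the units of the state.
- env.get_state(): the state, without advancing time (a new reading comes with each control period).
- optics.grab_frame(name): name is "side" or "top"; returns the picture (420x560x3 uint8, red, green, blue); there is no depth.
- optics.get_calibration(name): a dict with "fx", "fy", "cx", "cy" (pixels), "camera_from_world" (4x4, takes a point from world to camera coordinates). Camera axes: x right, y down, z forward; pixel columns grow to the right and rows downward; lengths in mm; the calibration is good to about 2 mm. A picture is of the moment at which its call begins. get_calibration takes no time and is no camera call.
- env.hand_in(): hands the job in; it is judged then, once.
The state is a dict: "clock": time; "q": joint angles; "joint_vel": joint speeds; "joint_efforts": joint torques, N m; "tcp_pos": TCP position; "tool_rot": TCP orientation; "force": force on the tool from outside, world axes, zero at the start; "wrist_torque": the same for the moment, N m; "gripper_width": opening from 0.0 (shut) to 1.0 (fully open); "grip_force": force on a finger pad.
Only numpy, scipy, OpenCV 4.12 (cv2) and the standard library are available. Lean on these libraries where they do the work, as an engineer would, in place of code of your own. Each camera call takes 0.05 s, during which the arm holds its last target. There are 200 camera calls.

### The job

Clear the used culture dishes off the raised steel shelf for the autoclave. Fold all four walls of the flat white tray fully upright and slide the tray along the bench, lined up with the chute, home against the rubber buffers under the shelf's end, so that the whole chute outlet empties inside it; then slide every dish off the shelf's open end so that it drops into the chute and ends in the tray. The lids are loose, so never lift a dish off the shelf and let none land on the bench; at the end the tray stands under the chute with its walls up, and the timer and the bottles have been left where they were.

Things in the scene. Friction and masses are not known exactly. Their poses are not given: they have to be found in the camera images.
- stand: Fixed discard stand: steel shelf 100 mm wide, 360 mm long, top 205 mm above the bench. Origin on the bench below the middle of its open end edge; y runs along the shelf away from the chute, x across, z up. Long sides and far end have a flange 6 mm above the top; the end at y = 0 is open. A tall centrifuge (414 mm high) stands close behind it: its front face is at world x = 0.54 m, from y = 0.02 to 0.38 m
- ledge_edge (a point): middle of the shelf's open end edge, on the top surface (stand frame 0, 0, 205 mm); dishes go over it towards the stand's -y. Below it a chute of 80 mm clear width, centred on x = 0, starts 19 mm under the shelf top and slopes down to -y at 48 deg, polished; its side walls stay below the shelf top. Beside the chute nothing catches a dish
- chute_lip (a point): middle of the chute's lower lip, on its floor (stand frame 0, -84, 88 mm); the lip's underside is about 84 mm above the bench, so the erected tray (57 mm high) passes below it
- stop (a point): middle between the faces of two rubber buffers on a 24 mm high, 100 mm wide upright flange of the stand's base (stand frame 0, -52, 13 mm). Pushed home against them the tray's origin lies at about y = -150 mm in the stand's frame, the chute lip 26 mm inside its left wall
- tray: Loose folding tray, white plastic, 0.69 kg, on rubber feet; base 126 (x) by 190 (y) by 6 mm with a wall hinged to each edge, inside 120 x 184 mm. Origin: centre of the base's underside; y towards the left wall. It slides on the bench with some 5 N. An upright wall rests on a stop and cannot lean inward, so the tray can be pushed from outside low on an upright wall
- wall_left (a joint): angle of the tray's +y wall, the wall that faces the stand: 0 flat outward, 1.571 upright (end stop). Stiff hinge (0.07 N m): stays where left. Hinge line 7 mm above the bench at y = +94 mm in the tray's frame; wall 114 mm long, 50 mm high, 4 mm thick, a round bead 8 mm thick along its free edge, below it a 46 x 30 mm hand-hole in mid-length
- rim_left (a point): middle of the free-edge bead of the tray's +y wall (bead axis, 46 mm from the hinge line); a finger held upright beyond the bead can push it up and inward; or it can be pinched from above, one finger in the hand-hole, even if the wall lies flat
- wall_right (a joint): angle of the tray's -y wall, the wall away from the stand: 0 flat outward, 1.571 upright (end stop). Stiff hinge (0.07 N m): stays where left. Hinge line 7 mm above the bench at y = -94 mm in the tray's frame; wall 114 mm long, 50 mm high, 4 mm thick, a round bead 8 mm thick along its free edge, below it a 46 x 30 mm hand-hole in mid-length
- rim_right (a point): middle of the free-edge bead of the tray's -y wall (bead axis, 46 mm from the hinge line); a finger held upright beyond the bead can push it up and inward; or it can be pinched from above, one finger in the hand-hole, even if the wall lies flat
- wall_front (a joint): angle of the tray's -x wall, the wall nearest the robot: 0 flat outward, 1.571 upright (end stop). Stiff hinge (0.07 N m): stays where left. Hinge line 7 mm above the bench at x = -62 mm in the tray's frame; wall 188 mm long, 50 mm high, 4 mm thick, a round bead 8 mm thick along its free edge, below it a 46 x 30 mm hand-hole in mid-length
- rim_front (a point): middle of the free-edge bead of the tray's -x wall (bead axis, 46 mm from the hinge line); a finger held upright beyond the bead can push it up and inward; or it can be pinched from above, one finger in the hand-hole, even if the wall lies flat
- wall_back (a joint): angle of the tray's +x wall, the wall farthest from the robot: 0 flat outward, 1.571 upright (end stop). Stiff hinge (0.07 N m): stays where left. Hinge line 7 mm above the bench at x = +62 mm in the tray's frame; wall 188 mm long, 50 mm high, 4 mm thick, a round bead 8 mm thick along its free edge, below it a 46 x 30 mm hand-hole in mid-length
- rim_back (a point): middle of the free-edge bead of the tray's +x wall (bead axis, 46 mm from the hinge line); a finger held upright beyond the bead can push it up and inward; or it can be pinched from above, one finger in the hand-hole, even if the wall lies flat
- dish_1: used culture dish with lid, clear round plastic, 59 mm across, 14 mm high, 30 g, lying on the shelf, one of two to four in a loose row (None if absent). Origin at the centre of its underside. The lid spans 6 to 14 mm above the underside; below it the dish is 52 mm across
- dish_2: used culture dish with lid, clear round plastic, 59 mm across, 14 mm high, 30 g, lying on the shelf, one of two to four in a loose row (None if absent). Origin at the centre of its underside. The lid spans 6 to 14 mm above the underside; below it the dish is 52 mm across
- dish_3: used culture dish with lid, clear round plastic, 59 mm across, 14 mm high, 30 g, lying on the shelf, one of two to four in a loose row (None if absent). Origin at the centre of its underside. The lid spans 6 to 14 mm above the underside; below it the dish is 52 mm across
- dish_4: used culture dish with lid, clear round plastic, 59 mm across, 14 mm high, 30 g, lying on the shelf, one of two to four in a loose row (None if absent). Origin at the centre of its underside. The lid spans 6 to 14 mm above the underside; below it the dish is 52 mm across
- timer: bystander: white digital timer, 64 x 66 x 18 mm, on the bench; origin at the centre of its underside
- amber_bottle: bystander: brown reagent bottle with black cap, 48 mm across, 92 mm high; origin at the centre of its underside
- white_bottle: bystander: white reagent bottle with white cap, 52 mm across, 88 mm high; origin at the centre of its underside

How it is judged (in metres and radians):
On the way:
1. the tray is erected (all four walls upright) and stands under the chute lip (value of joint each of wall_left, wall_right, wall_front, wall_back above 1.4 rad and x of chute_lip in the frame of tray between -0.021 and 0.021 m and y of chute_lip in the frame of tray between 0 and 0.083 m and angle between the y axis of tray and the y axis of stand, either way round below 0.2 rad and angle between tray's own z axis and vertical below 0.06 rad and linear speed of tray below 0.02 m/s), for 0.2 s.
At the end, for the whole second after the job is handed in: every dish rests inside the tray, underside less than 70 mm above the tray's; all four walls over 1.3 rad (1.4 when first set up); the tray flat under the chute: lip at least 9 mm inside the left wall, chute centre within 21 mm of the tray's middle, tray within 0.2 rad of the stand (value of joint each of wall_left, wall_right, wall_front, wall_back above 1.3 rad and x of chute_lip in the frame of tray between -0.021 and 0.021 m and y of chute_lip in the frame of tray between 0 and 0.083 m and angle between the y axis of tray and the y axis of stand, either way round below 0.2 rad and angle between tray's own z axis and vertical below 0.06 rad and x of dish_1 in the frame of tray between -0.064 and 0.064 m and y of dish_1 in the frame of tray between -0.096 and 0.096 m and z of dish_1 in the frame of tray between -0.01 and 0.07 m and linear speed of each of dish_1, dish_2, dish_3, dish_4 below 0.03 m/s and x of dish_2 in the frame of tray between -0.064 and 0.064 m and y of dish_2 in the frame of tray between -0.096 and 0.096 m and z of dish_2 in the frame of tray between -0.01 and 0.07 m and x of dish_3 in the frame of tray between -0.064 and 0.064 m and y of dish_3 in the frame of tray between -0.096 and 0.096 m and z of dish_3 in the frame of tray between -0.01 and 0.07 m and x of dish_4 in the frame of tray between -0.064 and 0.064 m and y of dish_4 in the frame of tray between -0.096 and 0.096 m and z of dish_4 in the frame of tray between -0.01 and 0.07 m and linear speed of tray below 0.02 m/s); the robot touches nothing.
It fails at once if a dish is lifted off the shelf (underside more than 30 mm above the shelf top) (height (world z) of any of dish_1, dish_2, dish_3, dish_4 above 0.235 m).
It fails at once if a dish lands on the bench ((height (world z) of dish_1 below 0.04 m and (x of dish_1 in the frame of tray above 0.075 m or x of dish_1 in the frame of tray below -0.075 m or y of dish_1 in the frame of tray above 0.105 m or y of dish_1 in the frame of tray below -0.105 m)) or (height (world z) of dish_2 below 0.04 m and (x of dish_2 in the frame of tray above 0.075 m or x of dish_2 in the frame of tray below -0.075 m or y of dish_2 in the frame of tray above 0.105 m or y of dish_2 in the frame of tray below -0.105 m)) or (height (world z) of dish_3 below 0.04 m and (x of dish_3 in the frame of tray above 0.075 m or x of dish_3 in the frame of tray below -0.075 m or y of dish_3 in the frame of tray above 0.105 m or y of dish_3 in the frame of tray below -0.105 m)) or (height (world z) of dish_4 below 0.04 m and (x of dish_4 in the frame of tray above 0.075 m or x of dish_4 in the frame of tray below -0.075 m or y of dish_4 in the frame of tray above 0.105 m or y of dish_4 in the frame of tray below -0.105 m))).
It fails at once if a bystander (timer, amber bottle, white bottle) is moved more than 30 mm (distance of any of timer, amber_bottle, white_bottle from where it was at the start of the episode above 0.03 m).
Of dish_1, dish_2, dish_3, dish_4 only 2 to 4 are there at a start; the rules pass over those that are not, and their reading is None.
At some moment in a run one of tray may be knocked a few centimetres aside while the robot is not near it.
It also fails if it takes over 208 s, if anything falls off the work surface, if the arm or the gripper's body presses on something with over 40 N, if the wrist force passes 120 N, or if a joint passes its speed limit or range.

## Working session

There is one attempt and no reset: what is moved stays moved. The work goes in short steps, Python scripts to look and compute and a tool call to move; the robot and the scene stay as the last step left them, time stands still between calls to the robot, and variables do not carry over. Pictures are saved under pics/ and viewed, at most 14 in all, crops included, and the job is handed in when it is done.

Besides the shell and the picture viewer there is one more tool, called after "Call:" as name(argument=value, ...) on one line, values as JSON. step_arm: Moves the arm, as the interface text tells. Its arguments: {"type":"object","properties":{"slide":{"type":"array"},"twist":{"type":"array"},"fingers":{"type":"number"},"squeeze":{"type":"number"}},"required":["slide","twist"]}

```bash
mkdir -p pics; ls; cat > h.py <<'E'
import numpy as np, cv2
from cell import env, optics
def snap(n,f):
    im=optics.grab_frame(n); cv2.imwrite(f'pics/{f}.png',cv2.cvtColor(im,cv2.COLOR_RGB2BGR)); return im
def ray(n,u,v,z):
    c=optics.get_calibration(n); T=np.array(c['camera_from_world']); R,t=T[:3,:3],T[:3,3]
    o=-R.T@t; d=R.T@np.array([(u-c['cx'])/c['fx'],(v-c['cy'])/c['fy'],1]); return o+d*(z-o[2])/d[2]
def proj(n,p):
    c=optics.get_calibration(n); T=np.array(c['camera_from_world']); q=T[:3,:3]@np.array(p,float)+T[:3,3]
    return c['cx']+c['fx']*q[0]/q[2], c['cy']+c['fy']*q[1]/q[2]
E
python3 - <<'E'
from h import *
for n in('side','top'):
    snap(n,n+'0'); c=optics.get_calibration(n);T=np.array(c['camera_from_world']);print(n,c['fx'],-T[:3,:3].T@T[:3,3],T[2,:3])
s=env.get_state();print(s)
E
```

```text
pics
side 501.6636710171898 [  442.64222095 -1337.57189778   719.59444729] [ 0.0816324   0.91426227 -0.39681313]
top 425.8515614298238 [ 322.20874656  -14.86384552 1383.73978482] [ 0.19596774  0.01591798 -0.98048114]
{'clock': 0.1, 'q': array([ 1.06888669e+00,  2.45724330e-01,  1.55887193e+00,  2.24157016e-05,
        1.33866835e+00, -1.74144956e-01]), 'joint_vel': array([-0.00171779, -0.00244178, -0.00336643,  0.0011383 ,  0.00311963,
        0.00058015]), 'joint_efforts': array([ 1.77220172e-04, -4.16919315e+01, -3.15523016e+01,  6.87185512e-02,
        3.09741427e-02, -8.33723243e-05]), 'tcp_pos': array([208.98946423, 614.88307778, 175.77915673]), 'tool_rot': array([-5.12464098e-01, -3.09892983e+00,  2.46587808e-03]), 'force': array([ 0.10277093, -0.40339131,  1.0460179 ]), 'wrist_torque': array([ 0.04100493, -0.00990078, -0.00749981]), 'grip_force': 0.0, 'gripper_width': 0.999733953918277}
```

View pics/top0.png

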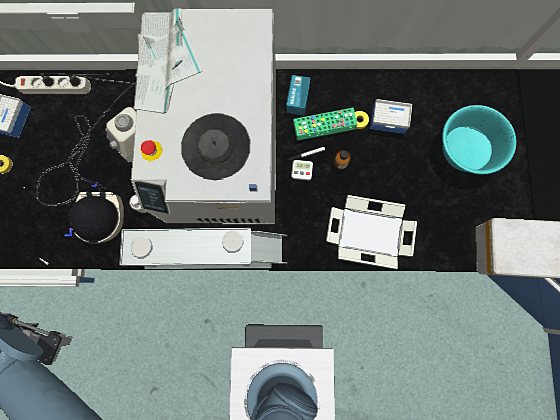

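View pics/side0.png

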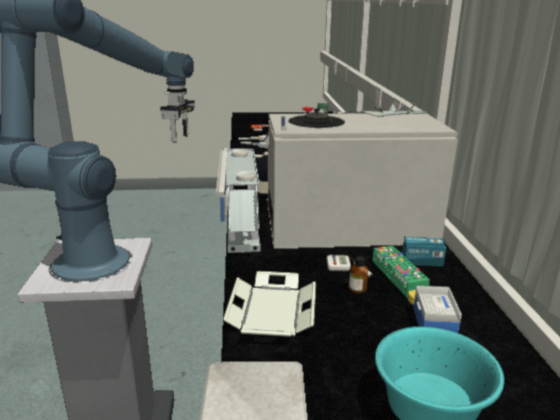

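```bash
python3 - <<'E'
import cv2
a=cv2.imread('pics/top0.png')[150:280,100:430]
b=cv2.imread('pics/side0.png')[130:350,180:400]
cv2.imwrite('pics/ct.png',cv2.resize(a,(792,312),interpolation=cv2.INTER_CUBIC))
cv2.imwrite('pics/cs.png',cv2.resize(b,(600,600),interpolation=cv2.INTER_CUBIC))
from h import *
for n,p in {'edge R end':(252,'x')}.items():pass
for u,v,z in [(252,229,211),(252,265,211),(121,230,211),(121,266,211),(141,247,219),(232,241,219),(302,170,18),(343,158,92)]: print((u,v),ray('top',u,v,z).round())
print('bench edge',ray('top',300,268,0),ray('top',450,268,0))
E
```

```text
(252, 229) [493.  82. 211.]
(252, 265) [393.  81. 211.]
(121, 230) [488. 449. 211.]
(121, 266) [389. 441. 211.]
(141, 247) [440. 387. 219.]
(232, 241) [458. 136. 219.]
(302, 170) [719. -64.  18.]
(343, 158) [ 737. -191.   92.]
bench edge [397.29771617 -57.12539047   0.        ] [ 399.95882635 -537.16936809    0.        ]
```

View pics/ct.png

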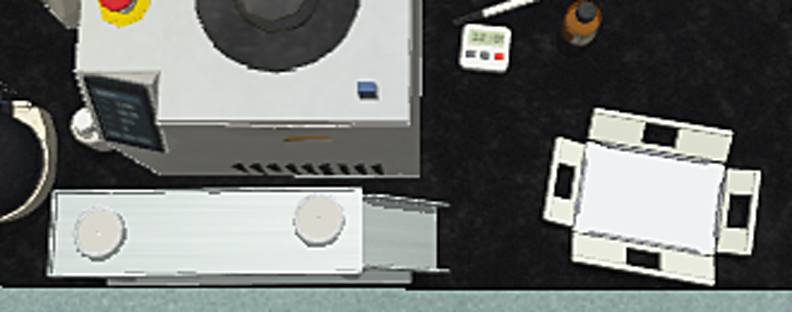

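View pics/cs.png

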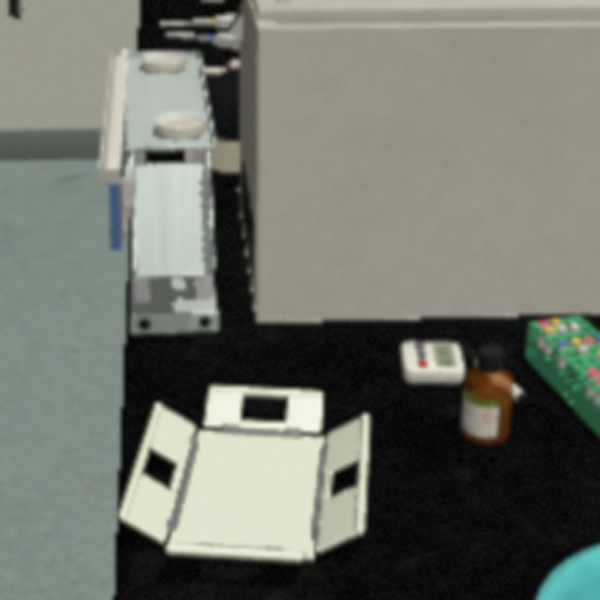

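```bash
cat > fit.py <<'E'
from h import *
from scipy.optimize import least_squares
def pts(p):
    x,y,w,L,R,F,B=p; c,s=np.cos,np.sin; r=50
    P={'bLB':(60,92,6),'bRB':(60,-92,6),'bRF':(-60,-92,6),'bLF':(-60,92,6)}
    for k,a,sg in(('L',L,1),('R',R,-1)):
        for q,xx in(('B',57),('F',-57)): P[k+q]=(xx,sg*(94+r*c(a)),7+r*s(a))
    for k,a,sg in(('F',F,-1),('B',B,1)):
        for q,yy in(('L',94),('R',-94)): P[k+q]=(sg*(62+r*c(a)),yy,7+r*s(a))
    return {k:(x+c(w)*v[0]-s(w)*v[1],y+s(w)*v[0]+c(w)*v[1],v[2]) for k,v in P.items()}
def fit(obs,p0):
    def f(p):
        P=pts(p); return np.concatenate([np.subtract(proj(n,P[k]),uv) for n,k,uv in obs])
    r=least_squares(f,p0,loss='soft_l1'); return r.x,f(r.x).reshape(-1,2)
E
python3 - <<'E'
from fit import *
T=lambda a,b:(100+a/2.4,150+b/2.4)
S=lambda a,b:(180+a/2.727,130+b/2.727)
o=[('top','bLB',T(586,142)),('top','bRB',T(723,164)),('top','bRF',T(715,254)),('top','bLF',T(575,232)),
('top','LB',T(557,137)),('top','LF',T(545,221)),('top','RB',T(760,171)),('top','RF',T(752,254)),('top','BL',T(596,108)),('top','BR',T(732,130)),('top','FL',T(577,260)),('top','FR',T(715,284)),
('side','LF',S(210,386)),('side','LB',S(323,390)),('side','FL',S(157,403)),('side','FR',S(122,517)),('side','BL',S(369,414)),('side','BR',S(364,527)),('side','bLF',S(200,430)),('side','bLB',S(325,433)),('side','RF',S(168,553)),('side','RB',S(313,558))]
p,r=fit(o,[500,-265,-.15,.6,.6,.6,.6]); print(p.round(3)); print(np.c_[r.round(1)].tolist())
# stand fit: shelf top flange z211 corners, chute
for a,b,z in [(363,188,211),(363,276,211),(50,192,211),(50,277,211)]: print('top',ray('top',*T(a,b),z).round(1))
for a,b,z in [(133,322,24),(218,320,24),(208,277,88),(133,273,88)]: print('side',ray('side',*S(a,b),z).round(1))
for a,b,z in [(100,233,219),(319,220,219)]: print('dish',ray('top',*T(a,b),z).round(1))
for a,b,z in [(163,62,219),(181,126,219)]: print('dishS',ray('side',*S(a,b),z).round(1))
for a,b in [(486,49)]: print('timer',ray('top',*T(a,b),18).round(1))
print('bottle',ray('top',*T(587,8),92).round(1),ray('side',*S(489,440),0).round(1))
E
```

```text
Traceback (most recent call last):
  File "fit.py", line 14, in fit
    r=least_squares(f,p0,loss='soft_l1'); return r.x,f(r.x).reshape(-1,2)
  File "fit.py", line 13, in f
    P=pts(p); return np.concatenate([np.subtract(proj(n,P[k]),uv) for n,k,uv in obs])
                                                 ~~~~^^^^^^^^
  File "h.py", line 9, in proj
    c=optics.get_calibration(n); T=np.array(c['camera_from_world']); q=T[:3,:3]@np.array(p,float)+T[:3,3]
ValueError: time passes only in moves, steps and waits
```

```bash
python3 - <<'E'
s=open('h.py').read().replace("optics.get_calibration(n)","C[n]").replace("def snap","C={n:optics.get_calibration(n) for n in('side','top')}\ndef snap")
open('h.py','w').write(s)
E
cat > m.py <<'E'
from fit import *
T=lambda a,b:(100+a/2.4,150+b/2.4)
S=lambda a,b:(180+a/2.727,130+b/2.727)
o=[('top','bLB',T(586,142)),('top','bRB',T(723,164)),('top','bRF',T(715,254)),('top','bLF',T(575,232)),
('top','LB',T(557,137)),('top','LF',T(545,221)),('top','RB',T(760,171)),('top','RF',T(752,254)),('top','BL',T(596,108)),('top','BR',T(732,130)),('top','FL',T(577,260)),('top','FR',T(715,284)),
('side','LF',S(210,386)),('side','LB',S(323,390)),('side','FL',S(157,403)),('side','FR',S(122,517)),('side','BL',S(369,414)),('side','BR',S(364,527)),('side','bLF',S(200,430)),('side','bLB',S(325,433)),('side','RF',S(168,553)),('side','RB',S(313,558))]
p,r=fit(o,[500,-265,-.15,.6,.6,.6,.6]); print(p.round(3)); print(np.c_[r.round(1)].tolist())
for a,b,z in [(363,188,211),(363,276,211),(50,192,211),(50,277,211)]: print('top',ray('top',*T(a,b),z).round(1))
for a,b,z in [(133,322,24),(218,320,24),(208,277,88),(133,273,88)]: print('side',ray('side',*S(a,b),z).round(1))
for a,b,z in [(100,233,219),(319,220,219)]: print('dish',ray('top',*T(a,b),z).round(1))
for a,b,z in [(163,62,219),(181,126,219)]: print('dishS',ray('side',*S(a,b),z).round(1))
for a,b in [(486,49)]: print('timer',ray('top',*T(a,b),18).round(1))
print('bottle',ray('top',*T(587,8),92).round(1),ray('side',*S(489,440),0).round(1))
E
python3 m.py
```

```text
[ 5.14598e+02 -2.86156e+02 -1.58000e-01  5.62000e-01  5.67000e-01
  6.11000e-01  6.29000e-01]
[[0.7, 0.4], [-0.5, 0.1], [-1.2, -1.1], [0.3, -1.2], [0.1, -0.4], [0.1, -0.7], [0.1, -1.2], [-0.3, -0.5], [-1.1, -0.0], [0.3, -0.1], [-1.9, -0.5], [0.3, -0.7], [-0.6, -0.0], [-0.3, 0.4], [-0.4, 0.2], [-0.2, -0.0], [-0.6, -0.4], [0.1, 0.7], [-0.0, 1.1], [-0.9, 2.2], [-0.0, -0.4], [-2.1, 0.6]]
top [494.5  84.6 211. ]
top [393.2  82.6 211. ]
top [488.3 449.3 211. ]
top [390.2 441.4 211. ]
side [402.3  20.8  24. ]
side [496.4  19.8  24. ]
side [485.1  -3.1  88. ]
side [404.5  12.   88. ]
dish [440.  384.7 219. ]
dish [456.1 133.7 219. ]
dishS [442.1 369.4 219. ]
dishS [460.6 116.2 219. ]
timer [718.  -65.8  18. ]
bottle [ 752.9 -196.3   92. ] [ 752.5 -208.     0. ]
```

Call:
step_arm(slide=[[0, 0, -11], [0, 0, -11], [0, 0, -11], [0, 0, -11], [0, 0, -11], [0, 0, -11], [0, 0, -11], [0, 0, -11], [-44, 27, 0], [-44, 27, 0], [-44, 27, 0], [-44, 27, 0], [-44, 27, 0], [-44, 27, 0]], twist=[0.175, 0.175, 0.175, 0.175, 0.175, 0.175, 0.175, 0.175, 0, 0, 0, 0, 0, 0], fingers=70)

```text
clock: 1.85
tcp_pos: [328.1, 327.7, 264.4]
tool_rot: [2.388, 2.041, -0.001]
force: [1.0, 0.3, -0.1]
gripper_width: 0.743
grip_force: 0.0
```

Call:
step_arm(slide=[[-45, 17, 0], [-45, 17, 0], [-45, 17, 0], [-45, 17, 0], [-45, 17, 0], [-45, 17, 0], [-45, 17, 0], [-26, 40, 0], [-26, 40, 0], [-26, 40, 0], [-26, 40, 0], [0, 0, 0], [0, 0, 50], [0, 0, 50], [0, 0, 50], [0, 0, 0], [0, 0, 0]], twist=[0, 0, 0, 0, 0, 0, 0, 0, 0, 0, 0, 0, 0, 0, 0, 0, 0])

```text
clock: 3.98
tcp_pos: [539.0, -128.2, 117.1]
tool_rot: [2.386, 2.039, 0.002]
force: [0.1, -0.4, 0.1]
gripper_width: 0.747
grip_force: 0.0
```

```bash
python3 - <<'E'
from h import *
a=snap('top','a'); b=snap('side','b')
cv2.imwrite('pics/tr1.png',cv2.cvtColor(np.hstack([cv2.resize(a[150:290,290:430],(400,400),interpolation=2),cv2.resize(b[220:360,195:335],(400,400),interpolation=2)]),4))
E
```

```text
(no output)
```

View pics/tr1.png

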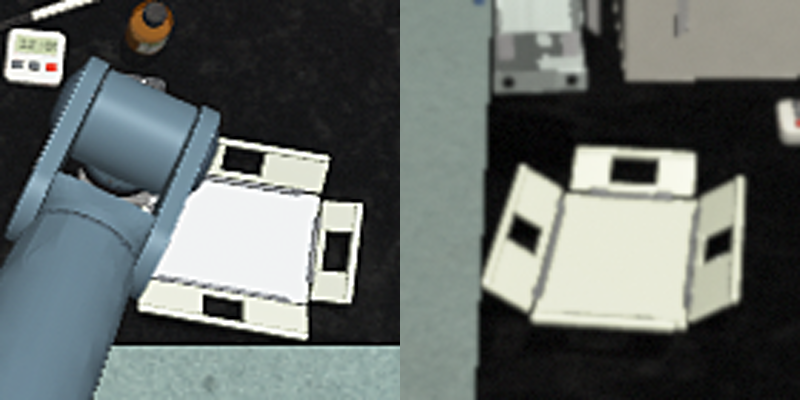

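The tray is where it was measured, with its walls still at about 0.6 rad. The wrist is over the left side, so I lower and fold the left wall.

Call:
step_arm(slide=[[0, 0, 40], [0, 0, 40], [0, 0, 20], [0, 0, 0], [-8, 0, 0], [-8, 0, 0], [-5, 0, 0], [-5, 0, 0], [-5, 0, 0], [-5, 0, 0], [-5, 0, 0], [-4, 0, 0], [-4, 0, 0], [-3, 0, 0], [-3, 0, 0], [0, 0, 0]], twist=[0, 0, 0, 0, 0, 0, 0, 0, 0, 0, 0, 0, 0, 0, 0, 0])

```text
clock: 6.08
tcp_pos: [529.5, -182.6, 14.8]
tool_rot: [2.389, 2.04, 0.0]
force: [-0.4, 0.8, -0.2]
gripper_width: 0.748
grip_force: 0.0
```

Call:
step_arm(slide=[[-2, 0, 0], [-2, 0, 0], [0, 0, 0], [0, 0, 0]], twist=[0, 0, 0, 0])

```text
clock: 6.58
tcp_pos: [528.8, -186.4, 14.8]
tool_rot: [-2.389, -2.04, -0.0]
force: [-0.2, 0.4, -0.6]
gripper_width: 0.745
grip_force: 0.0
```

```bash
python3 - <<'E'
from h import *
b=snap('side','b2')
cv2.imwrite('pics/tr2.png',cv2.cvtColor(cv2.resize(b[220:360,195:335],(560,560),interpolation=2),4))
E
```

```text
(no output)
```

View pics/tr2.png

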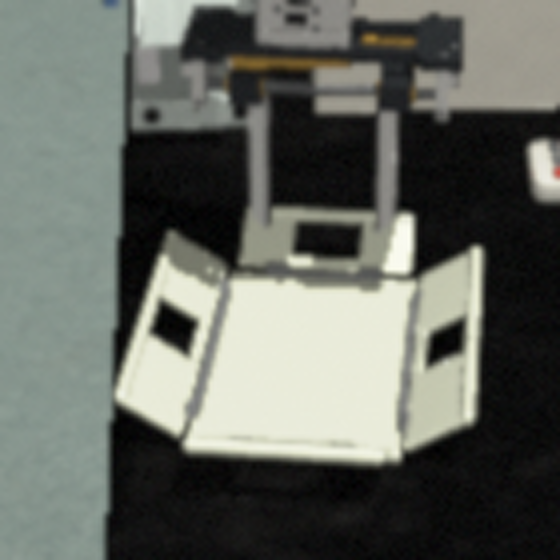

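```bash
python3 - <<'E'
from fit import *
S=lambda a,b:(195+a/4,220+b/4)
o=[('side','LF',S(247,207)),('side','LB',S(413,212)),('side','FL',S(170,234)),('side','FR',S(117,400)),('side','BL',S(483,249)),('side','BR',S(476,420)),('side','bLF',S(232,277)),('side','bLB',S(415,280)),('side','RF',S(185,448)),('side','RB',S(401,460))]
for a in (.6,1.57):
  p,r=fit(o,[514.6,-286,-.158,a,.57,.6,.6]); print(p.round(3), abs(r).mean(), r.round(1).tolist())
E
```

```text
[ 5.15234e+02 -2.86463e+02 -1.57000e-01  5.79000e-01  5.84000e-01
  5.83000e-01  5.77000e-01] 0.3980045676845549 [[-0.2, -0.3], [0.1, 0.4], [-0.3, -0.1], [0.2, 0.0], [-0.2, -0.0], [0.5, -0.1], [0.6, -0.4], [-0.2, 1.0], [0.7, 0.1], [-2.3, -0.1]]
[ 5.15666e+02 -2.86990e+02 -1.61000e-01  1.48700e+00  5.89000e-01
  5.79000e-01  5.92000e-01] 0.45934764887930724 [[-1.7, -0.6], [0.0, 0.2], [-0.1, 0.0], [0.3, 0.1], [-0.1, -0.1], [0.4, -0.1], [0.9, -0.3], [0.1, 1.2], [0.7, 0.1], [-2.3, -0.1]]
```

Call:
step_arm(slide=[[15, 0, 0], [15, 0, 0], [0, 0, -50], [0, 0, -50], [0, 0, 0], [0, 0, 0], [0, 0, 0], [0, 0, 0], [0, 0, 0], [0, 0, 0], [0, 0, 0], [0, 0, 0], [0, 0, 0], [32, 33, 0], [32, 33, 0], [32, 33, 0], [32, 32, 0], [0, 0, 0]], twist=[0, 0, 0, 0, 0.175, 0.175, 0.175, 0.175, 0.175, 0.175, 0.175, 0.175, 0.17, 0, 0, 0, 0, 0])

```text
clock: 8.88
tcp_pos: [640.6, -307.0, 113.9]
tool_rot: [-3.132, 0.247, 0.0]
force: [-1.1, 0.8, 1.2]
gripper_width: 0.746
grip_force: 0.0
```

```bash
python3 - <<'E'
from h import *
a=snap('top','a3'); b=snap('side','b3')
cv2.imwrite('pics/tr3.png',cv2.cvtColor(np.hstack([cv2.resize(a[150:290,290:430],(400,400),interpolation=2),cv2.resize(b[220:360,195:335],(400,400),interpolation=2)]),4))
E
```

```text
(no output)
```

View pics/tr3.png

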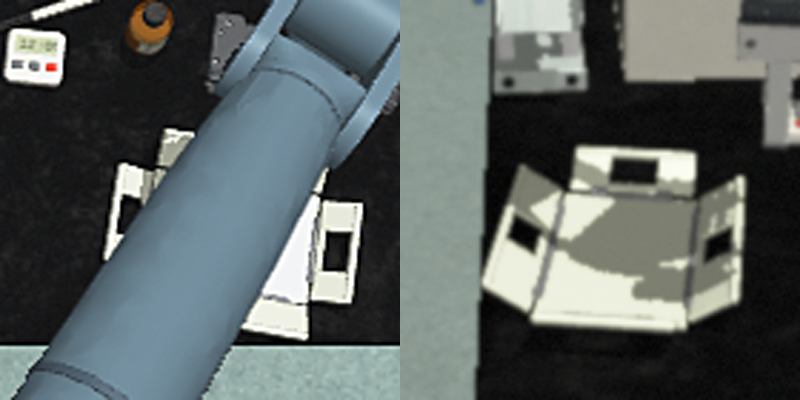

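```bash
python3 - <<'E'
from fit import *
for s in(-41,41):
  for z in (15,40): 
    p=(528.8+s*.9875,-186.4-s*.157,z); u,v=proj('side',p); print(s,z,'side crop',(u-195)*4,(v-220)*4)
P=pts([515,-286.5,-.158,.57,.58,.58,.58])
for k in('LF','LB','bLF','bLB'): print(k,np.round(P[k],1),((np.array(proj('side',P[k]))-[195,220])*4).round(1),((np.array(proj('top',P[k]))-[290,150])/.35).round(0))
P=pts([515,-286.5,-.158,1.57,.58,.58,.58])
for k in('LF','LB','bLF','bLB'): print(k,np.round(P[k],1),((np.array(proj('side',P[k]))-[195,220])*4).round(1),((np.array(proj('top',P[k]))-[290,150])/.35).round(0))
E
```

```text
-41 15 side crop 260.6622838048188 257.9327935060869
-41 40 side crop 260.40762331008796 225.44094513333994
41 15 side crop 383.08274218863176 263.81826715962643
41 40 side crop 383.742553754307 231.24404793243707
LF [ 480.1 -143.1   34. ] [246.1 206. ] [107. 261.]
LB [ 592.7 -161.1   34. ] [413.3 213.8] [121. 161.]
bLF [ 470.2 -186.2    6. ] [234.  275.4] [143. 272.]
bLB [ 588.7 -205.1    6. ] [413.9 284.2] [157. 170.]
LF [ 473.5 -184.7   57. ] [238.  207.4] [147. 264.]
LB [ 586.1 -202.6   57. ] [411.2 215.5] [161. 163.]
bLF [ 470.2 -186.2    6. ] [234.  275.4] [143. 272.]
bLB [ 588.7 -205.1    6. ] [413.9 284.2] [157. 170.]
```

```bash
python3 - <<'E'
from fit import *
for s in(-41,41):
    p=(640.6-s*.157,-307-s*.9875,114); print(((np.array(proj('side',p))-[195,220])/.35).round(0))
im=cv2.imread('pics/b2.png')[255:300,240:310]
im3=cv2.imread('pics/b3.png')[255:300,240:310]
cv2.imwrite('pics/z2.png',np.vstack([cv2.resize(i,None,fx=6,fy=6,interpolation=0) for i in(im,im3)]))
E
```

```text
[374. 131.]
[374. 181.]
```

View pics/z2.png

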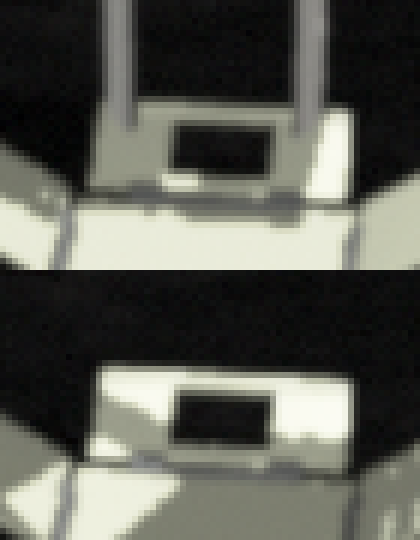

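Call:
step_arm(slide=[[0, 0, 40], [0, 0, 40], [0, 0, 14], [0, 0, 0], [0, 0, 3], [0, 0, 3], [0, 0, 0], [0, 0, 0]], twist=[0, 0, 0, 0, 0, 0, 0, 0])

```text
clock: 9.98
tcp_pos: [639.8, -306.3, 15.1]
tool_rot: [3.132, -0.245, 0.001]
force: [0.3, 0.5, -0.5]
gripper_width: 0.747
grip_force: 0.0
```

Call:
step_arm(slide=[[0, 0, 3], [0, 0, 3], [0, 0, 3], [0, 0, 2], [0, 0, 0], [0, 0, 0]], twist=[0, 0, 0, 0, 0, 0])

```text
clock: 10.72
tcp_pos: [639.7, -306.1, 3.9]
tool_rot: [3.132, -0.245, 0.0]
force: [-0.2, 0.2, 0.2]
gripper_width: 0.749
grip_force: 0.0
```

```bash
python3 - <<'E'
from h import *
a=snap('top','a4'); b=snap('side','b4')
for s in(-41,41):
    p=(640-s*.157,-306-s*.9875,4); print(((np.array(proj('side',p))-[230,170])*3).round(0))
cv2.imwrite('pics/tr4.png',cv2.cvtColor(cv2.resize(b[170:350,230:430],(600,540),interpolation=2),4))
E
```

```text
[281. 401.]
[281. 458.]
```

View pics/tr4.png

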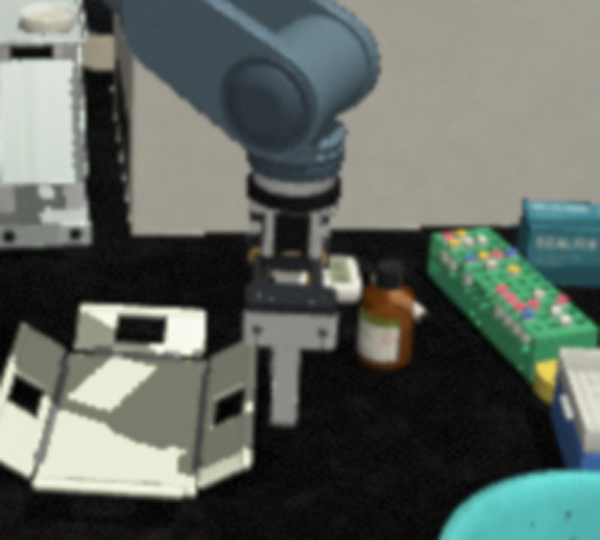

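Call:
step_arm(slide=[[0, 0, 3], [0, 0, 3], [0, 0, 3], [0, 0, 3], [0, 0, 0]], twist=[0, 0, 0, 0, 0])

```text
clock: 11.45
tcp_pos: [639.3, -305.9, -8.7]
tool_rot: [-3.132, 0.245, 0.001]
force: [-0.9, -0.0, 0.3]
gripper_width: 0.746
grip_force: 0.0
```

Call:
step_arm(slide=[[0, 0, 3], [0, 0, 3], [0, 0, 0]], twist=[0, 0, 0])

```text
clock: 11.82
tcp_pos: [639.3, -305.9, -14.7]
tool_rot: [-3.132, 0.245, 0.001]
force: [0.5, 0.1, -0.1]
gripper_width: 0.746
grip_force: 0.0
```

Call:
step_arm(slide=[[0, 0, 2], [0, 0, 2], [0, 0, 0]], twist=[0, 0, 0])

```text
clock: 12.2
tcp_pos: [639.4, -306.0, -18.5]
tool_rot: [-3.132, 0.245, 0.001]
force: [-0.2, 0.0, -0.1]
gripper_width: 0.744
grip_force: 0.0
```

Call:
step_arm(slide=[[0, 0, 2], [0, 0, 2], [0, 0, 0]], twist=[0, 0, 0])

```text
clock: 12.58
tcp_pos: [639.4, -306.0, -22.6]
tool_rot: [-3.132, 0.245, 0.001]
force: [0.3, 0.3, -0.9]
gripper_width: 0.745
grip_force: 0.0
```

Call:
step_arm(slide=[[0, 0, 2], [0, 0, 1], [0, 0, 0]], twist=[0, 0, 0])

```text
clock: 12.95
tcp_pos: [639.5, -306.1, -25.4]
tool_rot: [-3.132, 0.245, 0.0]
force: [-0.1, -0.0, 0.1]
gripper_width: 0.744
grip_force: 0.0
```

Call:
step_arm(slide=[[0, 0, 1], [0, 0, 1], [0, 0, 0]], twist=[0, 0, 0])

```text
clock: 13.32
tcp_pos: [639.5, -306.1, -27.4]
tool_rot: [-3.132, 0.245, 0.0]
force: [-0.2, -0.7, -0.8]
gripper_width: 0.742
grip_force: 0.0
```

Call:
step_arm(slide=[[0, 0, 1], [0, 0, 1], [0, 0, 0]], twist=[0, 0, 0])

```text
clock: 13.7
tcp_pos: [639.7, -306.2, -28.4]
tool_rot: [-3.132, 0.245, 0.0]
force: [-2.0, 1.3, 5.3]
gripper_width: 0.74
grip_force: 2.6
```

Call:
step_arm(slide=[[0, 0, 1], [0, 0, 1], [0, 0, 0]], twist=[0, 0, 0])

```text
clock: 14.08
tcp_pos: [639.7, -306.2, -28.5]
tool_rot: [-3.132, 0.245, 0.002]
force: [-7.4, 3.6, 15.1]
gripper_width: 0.745
grip_force: 7.4
```

Contact comes at a reported z of −28, so the true fingertip height is the reported value plus 28 mm. That is why the first push passed above the left wall. I'll correct for this, starting with the back wall.

Call:
step_arm(slide=[[0, 0, -10], [0, 0, -10], [-10, 0, 0], [-10, 0, 0], [-5, 0, 0], [-5, 0, 0], [-5, 0, 0], [-5, 0, 0], [-4, 0, 0], [-4, 0, 0], [-4, 0, 0], [-3, 0, 0], [0, 0, 0]], twist=[0, 0, 0, 0, 0, 0, 0, 0, 0, 0, 0, 0, 0])

```text
clock: 15.7
tcp_pos: [587.6, -298.8, -9.3]
tool_rot: [3.129, -0.246, 0.011]
force: [5.7, -1.0, 2.6]
gripper_width: 0.744
grip_force: 3.1
```

Call:
step_arm(slide=[[-2, 0, 0], [0, 0, 0]], twist=[0, 0])

```text
clock: 15.95
tcp_pos: [586.1, -298.6, -9.2]
tool_rot: [3.129, -0.246, 0.012]
force: [7.1, -1.7, 3.3]
gripper_width: 0.74
grip_force: 3.5
```

Call:
step_arm(slide=[[-2, 0, 0], [0, 0, 0]], twist=[0, 0])

```text
clock: 16.2
tcp_pos: [584.2, -298.4, -9.1]
tool_rot: [3.129, -0.246, 0.013]
force: [6.6, -1.0, 4.1]
gripper_width: 0.748
grip_force: 3.6
```

Call:
step_arm(slide=[[-5, 0, 0], [-5, 0, 0], [-5, 0, 0], [-5, 0, 0], [-5, 0, 0], [-5, 0, 0], [-5, 0, 0], [-5, 0, 0], [-5, 0, 0], [-5, 0, 0], [-5, 0, 0], [-5, 0, 0], [-5, 0, 0], [-5, 0, 0], [0, 0, 0]], twist=[-0.012, -0.012, -0.012, -0.012, -0.012, -0.012, -0.012, -0.012, -0.012, -0.012, -0.012, -0.012, -0.012, -0.012, 0])

```text
clock: 18.08
tcp_pos: [514.5, -292.3, -9.0]
tool_rot: [3.139, 0.016, 0.012]
force: [7.1, 1.9, 6.3]
gripper_width: 0.742
grip_force: 3.7
```

Call:
step_arm(slide=[[12, 0, 0], [13, 0, 0], [0, 0, -55], [0, 0, -55], [0, 0, 0], [0, 0, 0], [0, 0, 0], [0, 0, 0], [0, 0, 0], [0, 0, 0], [0, 0, 0], [0, 0, 0], [0, 0, 0], [40, -23, 0], [40, -24, 0], [40, -23, 0], [40, -24, 0], [0, 0, 0]], twist=[0, 0, 0, 0, -0.173, -0.173, -0.173, -0.173, -0.173, -0.173, -0.173, -0.173, -0.173, 0, 0, 0, 0, 0])

```text
clock: 20.32
tcp_pos: [441.3, -128.6, 97.6]
tool_rot: [-2.219, -2.221, 0.001]
force: [0.7, -0.5, 0.1]
gripper_width: 0.746
grip_force: 0.0
```

```bash
python3 - <<'E'
from h import *
a=snap('top','a5'); b=snap('side','b5')
cv2.imwrite('pics/tr5.png',cv2.cvtColor(np.hstack([cv2.resize(a[160:300,310:450],(400,400),interpolation=2),cv2.resize(b[220:360,195:335],(400,400),interpolation=2)]),4))
E
```

```text
(no output)
```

View pics/tr5.png

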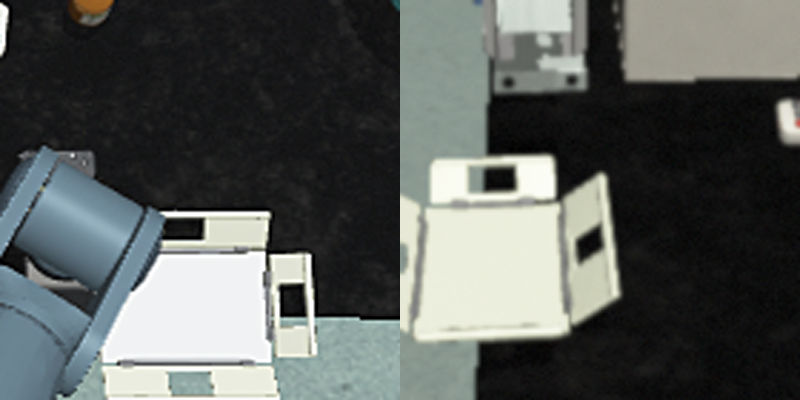

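```bash
python3 - <<'E'
from fit import *
T=lambda a,b:(310+a*.35,160+b*.35)
S=lambda a,b:(195+a*.35,220+b*.35)
o=[('top','bRB',T(270,250)),('top','bRF',T(270,362)),('top','bLF',T(103,362)),('top','BR',T(271,212)),('top','RB',T(311,254)),('top','RF',T(316,356)),
('side','LF',S(31,157)),('side','LB',S(155,155)),('side','BL',S(205,175)),('side','BR',S(219,296)),('side','bLF',S(25,207)),('side','bLB',S(162,204)),('side','RF',S(15,338)),('side','RB',S(168,335))]
for b in(.6,1.5):
  p,r=fit(o,[430,-292,0,.57,.57,.6,b]); print(p.round(3)); print(r.round(1).tolist())
E
```

```text
[ 4.02727e+02 -2.94891e+02  3.00000e-03  6.76000e-01  5.96000e-01
  3.62500e+00  6.44000e-01]
[[-2.2, 0.4], [-0.2, -0.9], [0.1, -1.1], [-0.0, -0.5], [-0.2, -1.0], [0.3, 0.1], [0.3, 0.4], [-0.3, -0.4], [-0.2, -0.1], [-0.2, 0.2], [1.0, 1.6], [-1.0, 0.9], [-0.4, 0.7], [-1.5, -0.6]]
[ 4.02727e+02 -2.94891e+02  3.00000e-03  6.76000e-01  5.96000e-01
 -1.40100e+00  6.44000e-01]
[[-2.2, 0.4], [-0.2, -0.9], [0.1, -1.1], [-0.0, -0.5], [-0.2, -1.0], [0.3, 0.1], [0.3, 0.4], [-0.3, -0.4], [-0.2, -0.1], [-0.2, 0.2], [1.0, 1.6], [-1.0, 0.9], [-0.4, 0.7], [-1.5, -0.6]]
```

Call:
step_arm(slide=[[0, 0, 0], [0, 0, 0], [0, 0, 0], [0, 0, 0], [0, 0, 0], [0, 0, 0], [0, 0, 0], [0, 0, 0], [0, 0, 0], [-42, 42, 0], [-42, 42, 0], [-42, 42, 0], [-43, 42, 0], [0, 0, 0], [0, 0, 40], [0, 0, 40], [0, 0, 40], [0, 0, 0]], twist=[0.175, 0.175, 0.175, 0.175, 0.175, 0.175, 0.175, 0.175, 0.17, 0, 0, 0, 0, 0, 0, 0, 0, 0])

```text
clock: 22.68
tcp_pos: [273.0, -296.0, -23.7]
tool_rot: [-3.135, 0.001, 0.005]
force: [-0.3, -0.2, 0.7]
gripper_width: 0.741
grip_force: 0.0
```

Call:
step_arm(slide=[[8, 0, 0], [6, 0, 0], [5, 0, 0], [5, 0, 0], [5, 0, 0], [5, 0, 0], [5, 0, 0], [5, 0, 0], [5, 0, 0], [5, 0, 0], [3, 0, 0], [0, 0, 0]], twist=[0, 0, 0, 0, 0, 0, 0, 0, 0, 0, 0, 0])

```text
clock: 24.18
tcp_pos: [330.4, -299.9, -19.5]
tool_rot: [3.14, 0.002, -0.004]
force: [-9.5, -0.2, 7.5]
gripper_width: 0.749
grip_force: 4.5
```

Call:
step_arm(slide=[[0, 0, -4], [2, 0, -4], [2, 0, -4], [2, 0, -4], [3, 0, -3], [3, 0, -3], [3, 0, -3], [3, 0, -3], [3, 0, -3], [4, 0, -2], [4, 0, -2], [4, 0, -1], [4, 0, 0], [3, 0, 0], [0, 0, 0]], twist=[0, 0, 0, 0, 0, 0, 0, 0, 0, 0, 0, 0, 0, 0, 0])

```text
clock: 26.05
tcp_pos: [369.6, -299.0, 15.0]
tool_rot: [-3.141, -0.0, 0.006]
force: [-7.1, 0.1, 6.1]
gripper_width: 0.746
grip_force: 4.0
```

```bash
python3 - <<'E'
from h import *
a=snap('top','a6'); b=snap('side','b6')
cv2.imwrite('pics/tr6.png',cv2.cvtColor(np.hstack([cv2.resize(a[160:300,300:440],(400,400),interpolation=2),cv2.resize(b[210:350,185:325],(400,400),interpolation=2)]),4))
E
```

```text
(no output)
```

View pics/tr6.png

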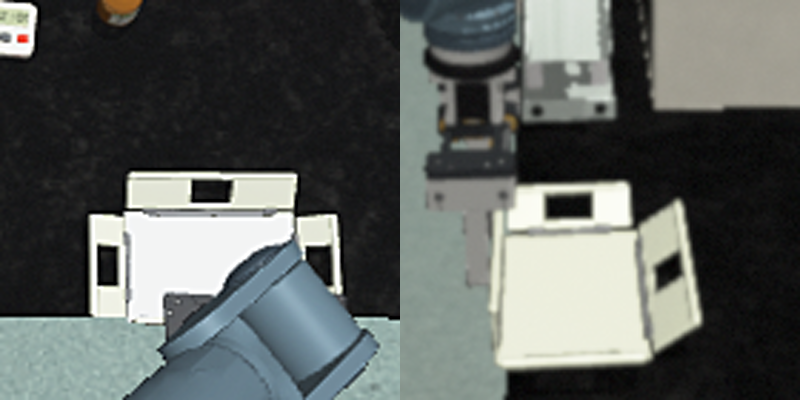

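```bash
python3 - <<'E'
from fit import *
T=lambda a,b:(300+a*.35,160+b*.35)
S=lambda a,b:(185+a*.35,210+b*.35)
o=[('top','bLB',T(127,212)),('top','bLF',T(131,322)),('top','BL',T(130,173)),('top','BR',T(297,172)),('top','LB',T(91,215)),('top','LF',T(91,317)),('top','RB',T(337,217)),
('side','LB',S(230,183)),('side','BL',S(281,201)),('side','BR',S(301,322)),('side','bLB',S(236,232)),('side','RB',S(250,358)),('side','FR',S(95,362)),('side','FL',S(98,200))]
p,r=fit(o,[450,-292,0,.6,.57,1.5,.6]); print(p.round(3)); print(r.round(1).tolist())
E
```

```text
[ 4.46106e+02 -2.95402e+02  9.00000e-03  5.15000e-01  6.14000e-01
  1.56400e+00  6.55000e-01]
[[0.4, 0.4], [0.2, -0.8], [-0.4, -0.2], [0.2, -0.1], [-0.2, -0.7], [0.8, -0.3], [-0.1, -1.9], [-0.7, 0.6], [-0.6, 0.1], [0.1, 0.1], [-0.6, 0.5], [-0.2, 0.1], [-0.4, -17.7], [0.3, -3.7]]
```

Call:
step_arm(slide=[[-8, 0, 0], [-8, 0, 0], [0, 0, -45], [0, 0, -45], [55, -1, 0], [55, -1, 0], [55, -1, 0], [55, 0, 0], [0, 0, 0], [0, 0, 45], [0, 0, 45], [0, 0, 36], [0, 0, 0], [-8, 0, 0], [-8, 0, 0], [0, 0, 0]], twist=[0, 0, 0, 0, 0, 0, 0, 0, 0, 0, 0, 0, 0, 0, 0, 0])

```text
clock: 28.15
tcp_pos: [558.8, -296.7, -19.7]
tool_rot: [3.14, -0.003, 0.003]
force: [0.3, -0.0, 1.3]
gripper_width: 0.742
grip_force: 0.0
```

Call:
step_arm(slide=[[-3, 0, -3], [-2, 0, -4], [-2, 0, -4], [-2, 0, -4], [-3, 0, -3], [-3, 0, -3], [-3, 0, -3], [-3, 0, -3], [-3, 0, -3], [-4, 0, -2], [-4, 0, -2], [-4, 0, -1], [-4, 0, 0], [0, 0, 0]], twist=[0, 0, 0, 0, 0, 0, 0, 0, 0, 0, 0, 0, 0, 0])

```text
clock: 29.9
tcp_pos: [519.0, -296.4, 14.0]
tool_rot: [3.141, -0.002, 0.002]
force: [3.2, -0.5, -0.8]
gripper_width: 0.74
grip_force: 1.4
```

Call:
step_arm(slide=[[-2, 0, 0], [-1, 0, 0], [0, 0, 0]], twist=[0, 0, 0])

```text
clock: 30.28
tcp_pos: [516.1, -296.3, 14.1]
tool_rot: [3.141, -0.002, 0.001]
force: [4.7, -0.2, -0.5]
gripper_width: 0.741
grip_force: 2.5
```

Call:
step_arm(slide=[[10, 0, 0], [10, 0, 0], [0, 0, -45], [0, 0, -45], [0, 0, 0], [0, 0, 0], [0, 0, 0], [0, 0, 0], [0, 0, 0], [0, 0, 0], [0, 0, 0], [0, 0, 0], [0, 0, 0], [40, -23, 0], [40, -23, 0], [40, -23, 0], [40, -24, 0], [0, 0, 0]], twist=[0, 0, 0, 0, -0.175, -0.175, -0.175, -0.175, -0.175, -0.175, -0.175, -0.175, -0.17, 0, 0, 0, 0, 0])

```text
clock: 32.52
tcp_pos: [441.5, -133.7, 103.0]
tool_rot: [-2.219, -2.221, 0.002]
force: [0.3, 0.2, 0.2]
gripper_width: 0.747
grip_force: 0.0
```

Call:
step_arm(slide=[[0, 0, 45], [0, 0, 45], [0, 0, 36], [0, 0, 0], [-8, 0, 0], [-8, 0, 0], [0, 0, 0]], twist=[0, 0, 0, 0, 0, 0, 0])

```text
clock: 33.4
tcp_pos: [444.3, -153.2, -20.6]
tool_rot: [2.223, 2.217, 0.001]
force: [0.4, 1.8, 1.2]
gripper_width: 0.744
grip_force: 0.7
```

Call:
step_arm(slide=[[-1, 0, -3], [-2, 0, -4], [-2, 0, -4], [-2, 0, -4], [-3, 0, -3], [-3, 0, -3], [-3, 0, -3], [-3, 0, -3], [-3, 0, -3], [-4, 0, -2], [-4, 0, -2], [-4, 0, -1], [-3, 0, 0], [-2, 0, 0], [0, 0, 0]], twist=[0, 0, 0, 0, 0, 0, 0, 0, 0, 0, 0, 0, 0, 0, 0])

```text
clock: 35.28
tcp_pos: [443.2, -191.4, 12.9]
tool_rot: [2.223, 2.219, -0.0]
force: [-0.1, 0.5, 0.9]
gripper_width: 0.744
grip_force: 0.0
```

Call:
step_arm(slide=[[-2, 0, 0], [-2, 0, 0], [0, 0, 0]], twist=[0, 0, 0])

```text
clock: 35.65
tcp_pos: [443.0, -193.5, 12.8]
tool_rot: [-2.223, -2.217, -0.004]
force: [1.4, 7.4, 4.7]
gripper_width: 0.748
grip_force: 3.6
```

Call:
step_arm(slide=[[-2, 0, 0], [-2, 0, 0], [0, 0, 0]], twist=[0, 0, 0])

```text
clock: 36.02
tcp_pos: [442.8, -196.8, 12.8]
tool_rot: [-2.222, -2.216, -0.004]
force: [0.7, 9.4, 6.0]
gripper_width: 0.746
grip_force: 4.8
```

Call:
step_arm(slide=[[10, 0, 0], [10, 0, 0], [0, 0, -45], [0, 0, -45], [-56, 0, 0], [-56, 0, 0], [-56, 0, 0], [-56, 0, 0], [-57, 0, 0], [0, 0, 0], [0, 0, 45], [0, 0, 45], [0, 0, 34], [0, 0, 0], [8, 0, 0], [7, 0, 0], [0, 0, 0]], twist=[0, 0, 0, 0, 0, 0, 0, 0, 0, 0, 0, 0, 0, 0, 0, 0, 0])

```text
clock: 38.15
tcp_pos: [444.1, -447.4, -17.7]
tool_rot: [2.217, 2.215, -0.004]
force: [0.5, -4.0, 3.9]
gripper_width: 0.748
grip_force: 2.0
```

Call:
step_arm(slide=[[3, 0, -2], [2, 0, -4], [2, 0, -4], [2, 0, -4], [3, 0, -3], [3, 0, -3], [3, 0, -3], [3, 0, -3], [3, 0, -3], [4, 0, -2], [4, 0, -2], [4, 0, -1], [3, 0, 0], [2, 0, 0], [0, 0, 0]], twist=[0, 0, 0, 0, 0, 0, 0, 0, 0, 0, 0, 0, 0, 0, 0])

```text
clock: 40.02
tcp_pos: [442.7, -404.2, 13.0]
tool_rot: [2.223, 2.219, -0.0]
force: [0.9, -4.1, -1.0]
gripper_width: 0.745
grip_force: 1.8
```

```bash
python3 - <<'E'
from h import *
a=snap('top','a7'); b=snap('side','b7')
cv2.imwrite('pics/tr7.png',cv2.cvtColor(np.hstack([cv2.resize(a[160:300,300:440],(400,400),interpolation=2),cv2.resize(b[210:350,185:325],(400,400),interpolation=2)]),4))
E
```

```text
(no output)
```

View pics/tr7.png

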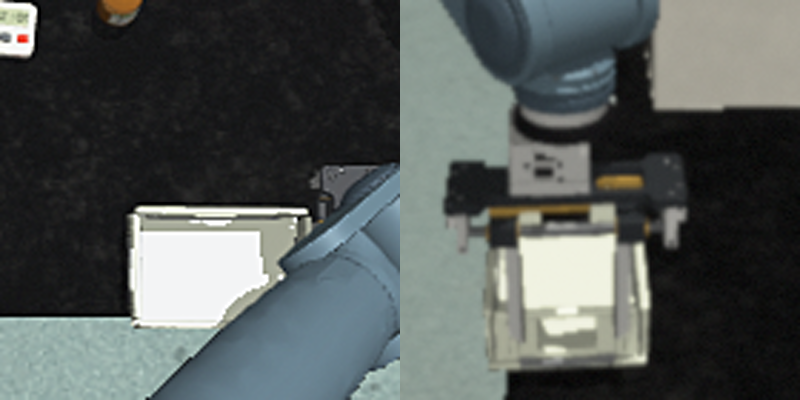

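Call:
step_arm(slide=[[4, 0, 0], [6, 0, 0], [6, 0, 0], [6, 0, 0], [6, 0, 0], [6, 0, 0], [6, 0, 0], [6, 0, 0], [6, 0, 0], [6, 0, 0], [6, 0, 0], [6, 0, 0], [6, 0, 0], [6, 0, 0], [6, 0, 0], [6, 0, 0], [6, 0, 0], [6, 0, 0], [6, 0, 0], [6, 0, 0]], twist=[0, 0, 0, 0, 0, 0, 0, 0, 0, 0, 0, 0, 0, 0, 0, 0, 0, 0, 0, 0])

```text
clock: 42.62
tcp_pos: [442.8, -286.0, 13.0]
tool_rot: [2.223, 2.219, -0.001]
force: [0.8, -4.9, -0.4]
gripper_width: 0.744
grip_force: 2.5
```

Call:
step_arm(slide=[[6, 0, 0], [6, 0, 0], [6, 0, 0], [6, 0, 0], [6, 0, 0], [6, 0, 0], [6, 0, 0], [6, 0, 0], [6, 0, 0], [6, 0, 0], [6, 0, 0], [6, 0, 0], [4, 0, 0], [4, 0, 0], [0, 0, 0]], twist=[0, 0, 0, 0, 0, 0, 0, 0, 0, 0, 0, 0, 0, 0, 0])

```text
clock: 44.5
tcp_pos: [442.9, -205.6, 12.9]
tool_rot: [-2.223, -2.219, -0.0]
force: [0.3, -2.5, 1.5]
gripper_width: 0.742
grip_force: 1.5
```

```bash
python3 - <<'E'
from fit import *
T=lambda a,b:(300+a*.35,160+b*.35)
o=[('top','BL',T(133,207)),('top','BR',T(307,209)),('top','LF',T(131,326)),('top','LB',T(131,212))]
def f(q): return np.concatenate([np.subtract(proj(n,pts([*q,1.57,1.57,1.57,1.57])[k]),uv) for n,k,uv in o])
r=least_squares(f,[443,-298,0]);print(r.x.round(3),r.fun.round(1))
print(env.get_state()['force'].round(1),env.get_state()['tcp_pos'].round(1))
E
```

```text
[ 4.40049e+02 -2.93802e+02 -4.00000e-03] [-0.4  0.9 -1.   0.7  1.1 -2.3  0.3  0.8]
[ 0.3 -2.5  1.5] [ 442.9 -205.6   12.9]
```

Call:
step_arm(slide=[[5, 0, 0], [5, 0, 0], [5, 0, 0], [4, 0, 0], [3, 0, 0], [0, 0, 0]], twist=[0, 0, 0, 0, 0, 0])

```text
clock: 45.25
tcp_pos: [443.0, -184.0, 13.0]
tool_rot: [2.223, 2.219, -0.0]
force: [0.4, -4.3, 0.5]
gripper_width: 0.743
grip_force: 2.0
```

Call:
step_arm(slide=[[3, 0, 0], [3, 0, 0], [0, 0, 0]], twist=[0, 0, 0])

```text
clock: 45.62
tcp_pos: [443.1, -178.1, 13.0]
tool_rot: [2.223, 2.219, -0.0]
force: [-0.1, -4.6, 1.7]
gripper_width: 0.743
grip_force: 2.3
```

Call:
step_arm(slide=[[2, 0, 0], [2, 0, 0], [0, 0, 0]], twist=[0, 0, 0])

```text
clock: 46.0
tcp_pos: [443.1, -174.3, 13.0]
tool_rot: [2.223, 2.219, -0.0]
force: [0.6, -5.8, 1.0]
gripper_width: 0.745
grip_force: 2.5
```

Call:
step_arm(slide=[[2, 0, 0], [2, 0, 0], [0, 0, 0]], twist=[0, 0, 0])

```text
clock: 46.38
tcp_pos: [443.1, -170.3, 13.0]
tool_rot: [2.223, 2.219, -0.0]
force: [-0.2, -5.6, 1.5]
gripper_width: 0.746
grip_force: 2.5
```

Call:
step_arm(slide=[[2, 0, 0], [2, 0, 0], [0, 0, 0]], twist=[0, 0, 0])

```text
clock: 46.75
tcp_pos: [443.8, -168.0, 13.4]
tool_rot: [2.219, 2.217, -0.003]
force: [0.8, -10.6, -1.6]
gripper_width: 0.744
grip_force: 5.3
```

Call:
step_arm(slide=[[2, 0, 0], [0, 0, 0], [0, 0, 0]], twist=[0, 0, 0])

```text
clock: 47.12
tcp_pos: [444.5, -167.7, 14.1]
tool_rot: [2.216, 2.216, -0.005]
force: [0.8, -14.0, -0.7]
gripper_width: 0.745
grip_force: 7.3
```

Call:
step_arm(slide=[[-15, 0, 0], [-15, 0, 0], [0, 0, -50], [0, 0, -54], [0, 0, -54], [0, 0, -54], [0, 0, -54], [0, 0, 0], [0, 0, 0], [0, 0, 0], [0, 0, 0], [0, 0, 0], [0, 0, 0], [0, 0, 0], [0, 0, 0], [0, 0, 0], [0, 0, 0]], twist=[0, 0, 0, 0, 0, 0, 0, -0.175, -0.175, -0.175, -0.175, -0.175, -0.175, -0.175, -0.175, -0.17, 0], fingers=80)

```text
clock: 49.25
tcp_pos: [442.6, -193.7, 278.1]
tool_rot: [-0.008, -3.14, -0.003]
force: [0.1, -0.5, -0.2]
gripper_width: 0.852
grip_force: 0.0
```

```bash
python3 - <<'E'
from h import *
for z in(250,300,350,400): print(z,ray('top',310+45*.35,160+150*.35,z).round(),ray('top',310+160*.35,160+215*.35,z).round())
a=snap('top','a8'); b=snap('side','b8')
cv2.imwrite('pics/tr8.png',cv2.cvtColor(np.hstack([cv2.resize(a[205:285,105:345],(600,200),interpolation=2),cv2.resize(b[140:340,190:340],(200,200),interpolation=2)]),4))
A=cv2.resize(a[205:285,110:350],(780,260),interpolation=2); B=cv2.resize(b[130:300,190:340],(300,340),interpolation=2)
c=np.zeros((600,780,3),np.uint8); c[:260]=A; c[260:,:300]=B; B2=cv2.resize(b[0:210,100:380],(453,340)); c[260:,310:763]=B2
cv2.imwrite('pics/tr8.png',cv2.cvtColor(c,4))
E
```

```text
250 [ 533. -119.  250.] [ 471. -226.  250.]
300 [ 524. -115.  300.] [ 465. -217.  300.]
350 [ 514. -110.  350.] [ 458. -207.  350.]
400 [ 505. -106.  400.] [ 452. -198.  400.]
```

View pics/tr8.png

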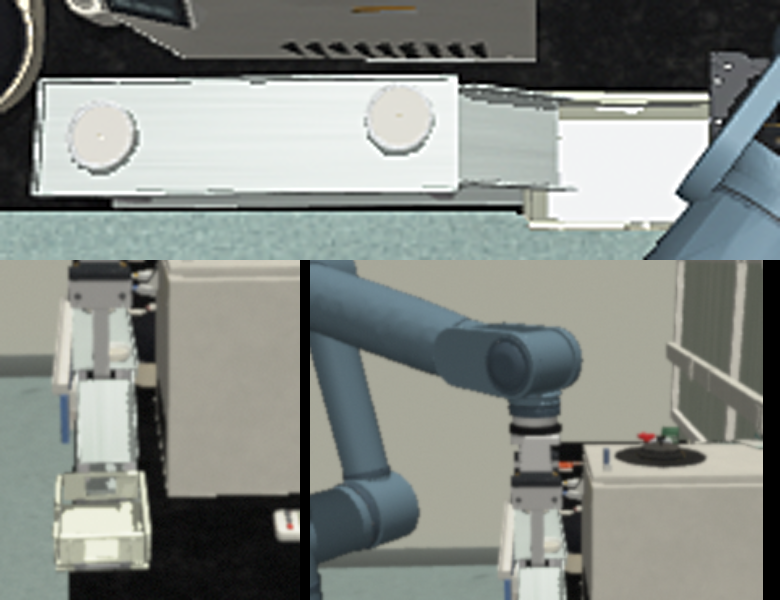

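```bash
python3 - <<'E'
from h import *
T=lambda a,b:(110+a/3.25,205+b/3.25)
for a,b in[(400,118),(102,136)]: print(ray('top',*T(a,b),218).round(1))
for a,b in[(458,75),(458,192)]: print(ray('top',*T(a,b),210).round(1))
for a,b,z in[(557,98,88),(557,187,88),(536,222,57),(536,98,57)]: print(ray('top',*T(a,b),z).round(1))
E
```

```text
[457.3 133.4 218. ]
[440.8 385.9 218. ]
[495.4  85.6 210. ]
[395.8  83.6 210. ]
[491.9   2.3  88. ]
[408.6   1.8  88. ]
[377.6  21.9  57. ]
[495.9  22.9  57. ]
```

Call:
step_arm(slide=[[-2, 55, 0], [-2, 55, 0], [-2, 55, 0], [-2, 55, 0], [-3, 54, 0], [-3, 54, 0], [0, 0, 0], [0, 0, 30], [0, 0, 30], [0, 0, 20], [0, 0, 0]], twist=[0, 0, 0, 0, 0, 0, 0, 0, 0, 0, 0])

```text
clock: 50.72
tcp_pos: [456.6, 133.1, 197.0]
tool_rot: [-0.008, -3.137, 0.0]
force: [-0.2, 0.3, -0.4]
gripper_width: 0.854
grip_force: 0.0
```

Call:
step_arm(slide=[[0, 0, 6], [0, 0, 6], [0, 0, 3], [0, 0, 0], [0, 0, 0]], twist=[0, 0, 0, 0, 0])

```text
clock: 51.35
tcp_pos: [458.0, 134.1, 184.0]
tool_rot: [0.004, 3.141, 0.0]
force: [-0.2, 0.0, -1.0]
gripper_width: 0.854
grip_force: 0.0
```

Call:
step_arm(slide=[[0, 0, 2], [0, 0, 1], [0, 0, 0], [0, 0, 0]], twist=[0, 0, 0, 0])

```text
clock: 51.85
tcp_pos: [457.8, 134.0, 180.8]
tool_rot: [-0.004, -3.142, -0.0]
force: [0.7, -0.6, -1.2]
gripper_width: 0.85
grip_force: 0.0
```

Call:
step_arm(slide=[[0, 0, 0], [0, 0, 0], [0, 0, 0], [0, 0, 0], [0, 0, 0], [0, 0, 0]], twist=[0, 0, 0, 0, 0, 0], fingers=54, squeeze=4)

```text
clock: 52.6
tcp_pos: [457.8, 134.1, 180.8]
tool_rot: [0.004, 3.142, -0.0]
force: [0.6, 0.6, 0.4]
gripper_width: 0.621
grip_force: 4.0
```

Call:
step_arm(slide=[[4, -4, 0], [4, -4, 0], [3, -5, 0], [0, -5, 0], [0, -5, 0], [0, -5, 0], [0, -5, 0], [0, -4, 0], [0, 0, 0]], twist=[0, 0, 0, 0, 0, 0, 0, 0, 0])

```text
clock: 53.72
tcp_pos: [446.8, 96.6, 180.8]
tool_rot: [0.005, 3.142, -0.001]
force: [0.5, -0.9, -0.3]
gripper_width: 0.622
grip_force: 4.0
```

Call:
step_arm(slide=[[0, 0, 0], [0, 0, 0], [0, 0, 0], [0, 0, 0]], twist=[0, 0, 0, 0], fingers=80)

```text
clock: 54.22
tcp_pos: [446.7, 97.1, 180.7]
tool_rot: [-0.004, -3.141, 0.0]
force: [0.4, 0.3, 0.2]
gripper_width: 0.852
grip_force: 0.0
```

Call:
step_arm(slide=[[0, 0, -20], [0, 0, -20], [0, 0, 0], [0, 0, 0], [0, 24, 0], [0, 26, 0], [0, 0, 0], [0, 0, 20], [0, 0, 15], [0, 0, 5], [0, 0, 0]], twist=[0, 0, 0, 0, 0, 0, 0, 0, 0, 0, 0], fingers=0)

```text
clock: 55.6
tcp_pos: [446.7, 146.8, 180.4]
tool_rot: [-0.005, -3.141, 0.0]
force: [-0.4, 0.7, 0.1]
gripper_width: 0.006
grip_force: 0.0
```

Call:
step_arm(slide=[[0, -5, 0], [0, -5, 0], [0, -4, 0], [0, -4, 0], [0, -4, 0], [0, -4, 0], [0, -4, 0], [0, -4, 0], [0, -4, 0], [0, -4, 0], [0, -4, 0], [0, -4, 0], [0, -4, 0], [0, 0, 0]], twist=[0, 0, 0, 0, 0, 0, 0, 0, 0, 0, 0, 0, 0, 0])

```text
clock: 57.35
tcp_pos: [446.8, 92.8, 180.8]
tool_rot: [0.005, 3.142, 0.0]
force: [0.5, -0.1, -0.2]
gripper_width: 0.006
grip_force: 0.0
```

Call:
step_arm(slide=[[0, 5, 0], [0, 0, -40], [0, 0, -30], [1, 55, 0], [1, 55, 0], [1, 55, 0], [1, 60, 0], [1, 62, 0], [0, 0, 0]], twist=[0, 0, 0, 0, 0, 0, 0, 0, 0], fingers=80)

```text
clock: 58.48
tcp_pos: [441.2, 388.5, 249.8]
tool_rot: [0.004, -3.14, 0.0]
force: [0.4, 0.2, -0.2]
gripper_width: 0.85
grip_force: 0.0
```

```bash
python3 - <<'E'
from h import *
a=snap('top','a9'); b=snap('side','b9')
A=cv2.resize(a[205:285,110:350],(780,260),interpolation=2); B=cv2.resize(b[140:300,190:340],(319,340),interpolation=2)
c=np.zeros((600,780,3),np.uint8); c[:260]=A; c[260:,:319]=B; cv2.imwrite('pics/tr9.png',cv2.cvtColor(c,4))
old=cv2.cvtColor(cv2.imread('pics/a8.png'),4)
d=cv2.absdiff(a,old).max(2)[205:285,210:345]>25
n,l,st,ce=cv2.connectedComponentsWithStats(d.astype(np.uint8))
for s,q in zip(st[1:],ce[1:]):
    if s[4]>25: print(s[:4]+[210,205,0,0],s[4],q+[210,205])
ob=cv2.cvtColor(cv2.imread('pics/b8.png'),4)
d=cv2.absdiff(b,ob).max(2)[230:300,210:270]>25
n,l,st,ce=cv2.connectedComponentsWithStats(d.astype(np.uint8))
for s,q in zip(st[1:],ce[1:]):
    if s[4]>10: print('side',s[:4]+[210,230,0,0],s[4])
E
```

```text
[308 221  37  64] 1273 [331.38413197 256.56480754]
[223 240  21  13] 56 [234.07142857 248.46428571]
[281 243  19  20] 243 [290.23045267 252.43621399]
side [217 251   3  10] 29
side [233 251  22  15] 222
```

Call:
step_arm(slide=[[0, -2, 30], [0, 0, 25], [0, 0, 10], [0, 0, 3], [0, 0, 0], [0, 0, 0]], twist=[0, 0, 0, 0, 0, 0])

```text
clock: 59.32
tcp_pos: [443.1, 383.3, 183.9]
tool_rot: [0.005, 3.14, 0.001]
force: [0.8, 0.5, 0.2]
gripper_width: 0.854
grip_force: 0.0
```

Call:
step_arm(slide=[[0, 0, 0], [0, 0, 0], [0, 0, 0], [0, 0, 0], [0, 0, 0], [0, 0, 0]], twist=[0, 0, 0, 0, 0, 0], fingers=54, squeeze=4)

```text
clock: 60.08
tcp_pos: [442.6, 383.3, 183.1]
tool_rot: [0.004, 3.141, 0.001]
force: [-0.7, 0.9, 2.8]
gripper_width: 0.62
grip_force: 4.1
```

Call:
step_arm(slide=[[0, -8, 0], [0, -12, 0], [0, -14, 0], [0, -14, 0], [0, -14, 0], [0, -14, 0], [-1, -14, 0], [0, -14, 0], [-1, -14, 0], [0, -14, 0], [-1, -14, 0], [0, -14, 0], [-1, -14, 0], [0, -14, 0], [0, -14, 0], [0, -14, 0], [0, -14, 0], [0, -10, 0], [0, 0, 0]], twist=[0, 0, 0, 0, 0, 0, 0, 0, 0, 0, 0, 0, 0, 0, 0, 0, 0, 0, 0])

```text
clock: 62.45
tcp_pos: [445.8, 141.5, 182.9]
tool_rot: [-0.006, -3.141, 0.003]
force: [-0.4, -0.7, 5.1]
gripper_width: 0.618
grip_force: 4.2
```

Call:
step_arm(slide=[[0, -5, -1], [0, -7, 0], [0, -8, 0], [0, -8, 0], [0, -7, 0], [0, -6, 0], [0, -4, 0], [0, 0, 0], [0, 0, 0]], twist=[0, 0, 0, 0, 0, 0, 0, 0, 0])

```text
clock: 63.58
tcp_pos: [445.7, 98.2, 183.8]
tool_rot: [-0.004, -3.142, -0.0]
force: [1.1, 0.5, 0.3]
gripper_width: 0.619
grip_force: 4.0
```

Call:
step_arm(slide=[[0, 0, 0], [0, 0, 0], [0, 0, 0], [0, 0, 0]], twist=[0, 0, 0, 0], fingers=80)

```text
clock: 64.08
tcp_pos: [445.7, 98.1, 183.8]
tool_rot: [0.004, 3.142, 0.0]
force: [0.2, 0.6, -0.6]
gripper_width: 0.853
grip_force: 0.0
```

Call:
step_arm(slide=[[0, 0, -20], [0, 0, -25], [0, 0, 0], [0, 0, 0]], twist=[0, 0, 0, 0])

```text
clock: 64.58
tcp_pos: [445.3, 98.1, 227.8]
tool_rot: [-0.004, -3.14, -0.0]
force: [-2.0, -0.4, -0.4]
gripper_width: 0.854
grip_force: 0.0
```

Call:
step_arm(slide=[[0, 24, 0], [0, 26, 0], [0, 0, 0], [0, 0, 0], [0, 0, 0], [0, 0, 20], [0, 0, 20], [0, 0, 5], [0, 0, 0]], twist=[0, 0, 0, 0, 0, 0, 0, 0, 0], fingers=0)

```text
clock: 65.7
tcp_pos: [446.0, 147.8, 183.9]
tool_rot: [-0.005, -3.141, 0.0]
force: [0.4, -0.1, -0.2]
gripper_width: 0.007
grip_force: 0.0
```

Call:
step_arm(slide=[[0, -5, 0], [0, -5, 0], [0, -4, 0], [0, -4, 0], [0, -4, 0], [0, -4, 0], [0, -4, 0], [0, -4, 0], [0, -4, 0], [0, -4, 0], [0, -4, 0], [0, -4, 0], [0, -4, 0], [0, -4, 0], [0, 0, 0]], twist=[0, 0, 0, 0, 0, 0, 0, 0, 0, 0, 0, 0, 0, 0, 0])

```text
clock: 67.58
tcp_pos: [445.2, 89.7, 183.0]
tool_rot: [-0.005, -3.14, 0.0]
force: [0.3, -0.6, 0.4]
gripper_width: 0.008
grip_force: 0.0
```

Call:
step_arm(slide=[[0, 5, 0], [0, 0, -50], [0, 0, -40], [0, 50, 0], [0, 50, 0], [0, 50, 0], [0, 50, 0], [0, 0, 0]], twist=[0, 0, 0, 0, 0, 0, 0, 0])

```text
clock: 68.58
tcp_pos: [445.4, 297.7, 273.2]
tool_rot: [0.003, -3.14, 0.0]
force: [-0.3, -0.3, -0.9]
gripper_width: 0.003
grip_force: 0.0
```

```bash
python3 - <<'E'
from h import *
a=snap('top','a10'); b=snap('side','b10')
A=cv2.resize(a[205:285,110:350],(780,260),interpolation=2); B=cv2.resize(b[140:300,190:340],(319,340),interpolation=2)
c=np.zeros((600,780,3),np.uint8); c[:260]=A; c[260:,:319]=B; C2=cv2.resize(a[210:280,270:350],(388,340),interpolation=2);c[260:,330:718]=C2
cv2.imwrite('pics/tr10.png',cv2.cvtColor(c,4))
E
```

```text
(no output)
```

View pics/tr10.png

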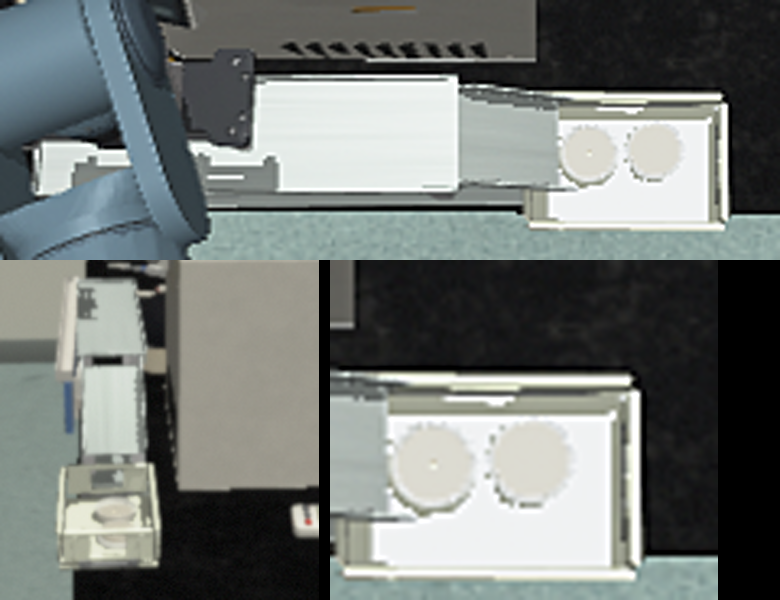

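Both dishes lie in the tray, at about (587,155) and (655,150) in the enlarged view. The shelf is empty and the walls are upright. One check of the tray's alignment before handing in.

```bash
python3 - <<'E'
from fit import *
T=lambda a,b:(110+a/3.25,205+b/3.25)
o=[('top','BR',T(722,95)),('top','FR',T(724,228)),('top','RB',T(728,101)),('top','RF',T(728,222)),('top','FL',T(530,224))]
def f(q): return np.concatenate([np.subtract(proj(n,pts([*q,1.57,1.57,1.57,1.57])[k]),uv) for n,k,uv in o])
r=least_squares(f,[443,-62,0]);print(r.x.round(3),r.fun.round(1))
E
```

```text
[ 4.36841e+02 -6.49530e+01 -6.00000e-03] [ 1.   0.4  0.8 -0.4 -0.8  0.2 -0.4 -0.2 -0.6  0.1]
```

```bash
python3 -c "
from cell import env
print(env.hand_in())"
```

```text
the job is handed in; nothing more can be done
None
```

The job is handed in. In the last pictures both dishes lie in the tray under the chute, its walls look upright, and the shelf is empty; the timer and bottles were not touched. No verdict came back.

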